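# Slide the board out over the slab's edge

## Robot

A 6-joint arm with a two-finger parallel gripper is mounted at the origin on the work surface. World frame = base frame: x ahead of the robot, y to its left, z up, the work surface at z = 0. Lengths are in m, angles in rad, forces in N, time in s.
With the tool pointing down it reaches from about 0.375 to 0.9 m from the base axis. Payload 3.1 kg.
Tool frame: the origin (TCP) lies at the very end of the fingers, on their centre line; the grasp point (between the pads) lies 19 mm behind it (robot.grip_depth is the z of the grasp point in the tool frame, in m); z points along the fingers, y is the direction in which the jaws open and shut (so a half turn about z gives the same grasp; the last joint's range is limited). The gripper opens to 85 mm and grips with 20 to 120 N. Pads are 22 mm wide; open, the fingers measure 114 mm over their backs; the gripper's body (76 mm by 85 mm) begins 54 mm behind the grasp point. The pads swing forward as they close: fully open they stand 13 mm farther back than shut.
Start: joints at [-1.498, 0.527, 1.433, -0, 1.181, -0.178], TCP at [0.155, -0.605, 0.231] pointing down, gripper open.
Joint ranges: [-3.08, 3.08], [-0.75, 2.2], [0.22, 2.44], [-1.43, 4.57], [0, 2.65], [-2.85, 2.85]. Speed limits (rad/s): [2.79, 2.79, 3.14, 3.14, 3.14, 3.14].

## Interface

Orientations are given as a unit quaternion [x, y, z, w].
In Python, from station import readout, imaging, robot gives the robot as it stands.
- The arm moves only by the shell command python3 -m handwheel 'ROWS' [OPENING] [FORCE]. ROWS is text: rows parted by semicolons, each of 6 numbers parted by spaces: the shift along the tool's x, y, z in cm, then the turn, a rotation vector about the tool's x, y, z in degrees. A call has exactly 8 rows; each row is the pose to reach, as a shift and turn from the pose measured when the call began, along the tool's axes at that moment; what a row does not reach only later rows make up. A row lasts 1/8 s, in which the tool goes at most 62.5 mm and 10.7 degrees, less where a joint would pass 70% of its speed; a pose out of reach is approached as far as the arm can. A call with a gripper value outside its range is refused whole. OPENING is the finger opening in cm, from 0 to 8.54, set as the call begins (- or left out, the last holds). The fingers move at their own pace and stop on an object; FORCE is the grip in N (left out, the last holds). Time passes only in rows, so rows that repeat a pose let the fingers close, or fill a call up. It gives the time, the measured TCP pose, the force and the opening at its end, in the units of the state.
- readout.observe(): the state, without advancing time (a new reading comes with each control period).
- imaging.camera(name): name is "scene" or "top"; returns (picture, depth): 400x640x3 uint8, red, green, blue; 400x640 float32, m along the optical axis (not along the pixel's ray), 0 where there is no reading.
- imaging.get_calibration(name): a dict with "fx", "fy", "cx", "cy" (pixels), "R" (3x3) and "t" (3): a world point X has camera coordinates R X + t. Camera axes: x right, y down, z forward; pixel columns grow to the right and rows downward; lengths in m; the calibration is good to about 2 mm. A picture is of the moment at which its call begins. get_calibration takes no time and is no camera call.
- robot.job_done(): hands the job in, once; it reports no verdict.
Trained networks look in the newest picture that a camera, given by its name, has taken for a name from the list of things; names that differ only in an ending like _2 or _b are one class to them, and where a whole thing is asked for, a point or a joint stands for the part that bears it (a point fixed in the world has none). Each returns a list of dicts, best first, with "score" (0 to 1); they miss things now and then, are a little off and sometimes report something else, mostly with a low value. They report only what shows in the picture. A call takes as long as a camera call. They do not tell look-alikes from the thing itself.
- imaging.look_for(query, camera): "extent" ([left, top, right, bottom] in pixels, round what is visible of it).
The state is a dict: "time": time; "q": joint angles; "dq": joint speeds; "effort": joint torques, N m; "eef_pos": TCP position; "orientation": TCP orientation; "force": force on the tool from outside, world axes, zero at the start; "moment": the same for the moment, N m; "finger_gap": opening from 0.0 (shut) to 1.0 (fully open).
Only numpy, scipy, OpenCV 4.12 (cv2) and the standard library are available. Lean on these libraries where they do the work, as an engineer would, in place of code of your own. Each camera call takes 0.05 s, during which the arm holds its last target.

## Task

The thin wooden board lies flat on the raised marble slab with nothing to get a finger under. Push it with the fingertips, hanging-hole end first, until 5 cm of it sticks out over the slab's short edge that the hole end is facing, square to that edge, with the rest still lying flat on the slab. Do not lift the board, and leave the lunch box, mug, tawa and jar where they stand.

Things in the scene. Friction and masses are not known exactly. Their poses are not given: they have to be found in the camera images.
- slab: Fixed slab of white marble on a rubber foot, 240 mm (its x) by 380 mm (its y) by 30 mm high, on the dark granite counter (z = 0). Origin at the centre of its underside, z up; its top is 30 mm above the origin. Its short edge at -y (to the robot's right, within about 15 degrees) is the edge to overhang.
- slab_edge (a point): Middle of the slab's top short edge at -y: 190 mm from the slab's origin along its -y and 30 mm up. Same axes as the slab: -y points straight out over the counter.
- board: Loose thin wooden board, 110 mm wide (its x) by 180 mm long (its y) by 8 mm thick, 0.11 to 0.22 kg, lying flat on the slab and turned up to 15 degrees to it. Origin at the centre of its underside, z up. A 22 mm round hanging hole goes through it near its -y end, 22 mm from that end to the hole's centre. It slides with plain friction and stops when the push stops.
- board_nose (a point): Middle of the board's short end face beside the hole (its -y end), half-way up its thickness: 90 mm from the board's origin along its -y, 4 mm up. Same axes as the board.
- lunch_box: Round steel lunch box with its lid on, 126 mm across, 74 mm high, loose on the counter; origin at the centre of its underside. Bystander.
- mug: Orange ceramic mug, 82 mm across, 92 mm high, handle at its +y, loose on the counter; origin at the centre of its underside. Bystander.
- tawa: Dark nonstick tawa (shallow pan), 240 mm across, 22 mm high, with a black handle reaching 269 mm from its centre along its +y and 51 mm high at the most; loose on the counter; origin at the centre of the pan's underside. Bystander.
- jar: Glass jar with a white cap, 64 mm across, 90 mm high, loose on the counter beyond the slab; origin at the centre of its underside. Bystander.
Mind the look-alikes: they are no part of the job. Of the things like the board, leave any that is orange; of the rest the smaller one is meant.

How it is judged:
By the outcome, as a careful person would: the job done as asked, in the order asked, and still so for the second after the job is handed in, with the robot touching nothing.
It also fails if it takes over 42 s, if anything falls off the work surface, if the arm or the gripper's body presses on something with over 40 N, if the wrist force passes 120 N, or if a joint passes its speed limit or range.

## Working session

There is one attempt and no reset: what is moved stays moved. The work goes in short steps, Python scripts to look and compute and a shell command to move; the robot and the scene stay as the last step left them, time stands still between calls to the robot, and variables do not carry over. Pictures are saved under pics/ and viewed, and the job is handed in when it is done.

```bash
mkdir -p pics; ls
cat > h.py <<'E'
import numpy as np, cv2
from station import readout, imaging, robot
def P(name):
    c=imaging.get_calibration(name); return c,np.array(c['R']),np.array(c['t'])
def unproj(name,u,v,d):
    c,R,t=P(name); p=np.array([(u-c['cx'])/c['fx']*d,(v-c['cy'])/c['fy']*d,d]); return R.T@(p-t)
def plane(name,u,v,z):
    c,R,t=P(name); r=R.T@np.array([(u-c['cx'])/c['fx'],(v-c['cy'])/c['fy'],1]); o=-R.T@t
    return o+r*(z-o[2])/r[2]
def proj(name,X):
    c,R,t=P(name); p=R@np.array(X)+t; return np.array([p[0]/p[2]*c['fx']+c['cx'],p[1]/p[2]*c['fy']+c['cy']])
E
python3 - <<'E'
from h import *
for n in ("scene","top"):
    im,d=imaging.camera(n); cv2.imwrite(f'pics/{n}0.png',im[:,:,::-1]); np.save(n+'0.npy',d)
    c,R,t=P(n); print(n,-R.T@t,c['fx'],R[2])
print(imaging.look_for('board','top'));print(imaging.look_for('slab','top'))
print(readout.observe())
E
```

```text
pics
scene [ 1.12396462 -0.4873564   0.95338384] 446.1047461118402 [-0.50864947  0.44761124 -0.73547256]
top [0.35631652 0.03441903 1.6058836 ] 491.5576557066979 [ 0.09916239  0.00719355 -0.99504526]
[{'extent': [379.8, 86.9, 427.0, 141.7], 'score': 0.94}, {'extent': [404.9, 264.8, 476.0, 282.7], 'score': 0.84}, {'extent': [292.5, 172.5, 353.1, 202.7], 'score': 0.8}]
[{'extent': [257.2, 153.8, 381.6, 236.3], 'score': 0.57}, {'extent': [293.0, 170.6, 353.3, 204.2], 'score': 0.32}]
{'time': 0.2, 'q': array([-1.49851499e+00,  5.28171182e-01,  1.43343515e+00, -1.85287205e-07,
        1.18141058e+00, -1.78534785e-01]), 'dq': array([ 0.00110225, -0.00335129, -0.00445803, -0.00150847,  0.00050224,
       -0.0004209 ]), 'effort': array([ 1.60531585e-03, -4.42307711e+01, -1.78072214e+01, -2.55214245e-04,
        6.32253374e-03, -1.33520646e-05]), 'eef_pos': array([ 0.15509583, -0.60498281,  0.23066347]), 'orientation': array([ 9.92146454e-01,  1.25079601e-01,  3.77299479e-05, -7.11133001e-04]), 'force': array([-0.08457695,  0.16104423,  0.36204277]), 'moment': array([-0.02239709, -0.01047068,  0.0091386 ]), 'finger_gap': 1.0015647206975187}
```

View pics/top0.png

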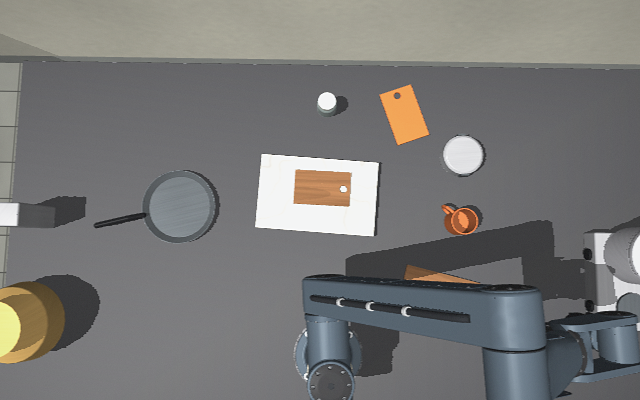

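View pics/scene0.png

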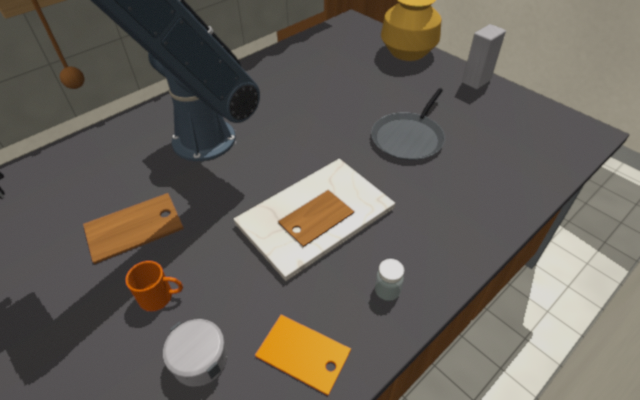

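The top view shows three look-alikes. There is an orange board at (404,115), a larger brown board at (440,272) partly under the arm, and a smaller brown board on the slab at (322,188). The one meant is the last: it is not orange, it is the smaller of the rest, and it lies on the slab with its hole at (343,189), to the right (-y). I'll confirm this in a crop and measure it.

```bash
cat >> h.py <<'E'
def rect(name,mask,z,n=None):
    cs,_=cv2.findContours(mask.astype(np.uint8),cv2.RETR_EXTERNAL,cv2.CHAIN_APPROX_NONE)
    c=max(cs,key=cv2.contourArea)[:,0,:]
    W=np.array([plane(name,u,v,z)[:2] for u,v in c]).astype(np.float32)
    r=cv2.minAreaRect(W*1000); b=cv2.boxPoints(r); return r,b
def measure(tag):
    im,d=imaging.camera('top'); hsv=cv2.cvtColor(im,cv2.COLOR_RGB2HSV)
    cv2.imwrite(f'pics/{tag}.png',cv2.resize(im[130:260,230:420][:,:,::-1],None,fx=4,fy=4,interpolation=cv2.INTER_CUBIC))
    roi=np.zeros(im.shape[:2],bool); roi[140:250,240:420]=1
    white=roi&(hsv[:,:,2]>150)&(hsv[:,:,1]<60)
    br=roi&(hsv[:,:,1]>90)&(hsv[:,:,0]<25)&(hsv[:,:,2]>60)
    return im,d,white,br
E
python3 - <<'E'
from h import *
im,d,w,b=measure('c1')
for nm,m,z in(('slab',w|b,.03),('board',b,.038)):
    r,bx=rect('top',m,z); print(nm,r); print(bx)
    vs,us=np.nonzero(m); k=d[vs,us]>0
    print(len(vs),np.median([unproj('top',u,v,d[v,u])[2] for u,v in zip(us[k],vs[k])]))
# hole
h=(~b)&w; sub=np.zeros_like(h); sub[180:198,336:349]=1; vs,us=np.nonzero(h&sub); print('hole',us.mean(),vs.mean(),len(us),plane('top',us.mean(),vs.mean(),.036))
for q in('lunch_box','mug','tawa','jar'):
    for o in imaging.look_for(q,'top')[:1]:
        e=o['extent']; print(q,o, plane('top',(e[0]+e[2])/2,(e[1]+e[3])/2,.05))
E
```

```text
slab ((507.51446533203125, 43.06782531738281), (381.7738952636719, 239.6534881591797), 86.48722839355469)
[[ 376.217   -140.11858]
 [ 615.4202  -154.80238]
 [ 638.8119   226.25423]
 [ 399.6087   240.93803]]Traceback (most recent call last):
  File "<stdin>", line 6, in <module>
  File "h.py", line 6, in unproj
    c,R,t=P(name); p=np.array([(u-c['cx'])/c['fx']*d,(v-c['cy'])/c['fy']*d,d]); return R.T@(p-t)
          ~^^^^^^
  File "h.py", line 4, in P
    c=imaging.get_calibration(name); return c,np.array(c['R']),np.array(c['t'])
ValueError: time passes only in moves, steps and waits
```

View pics/c1.png

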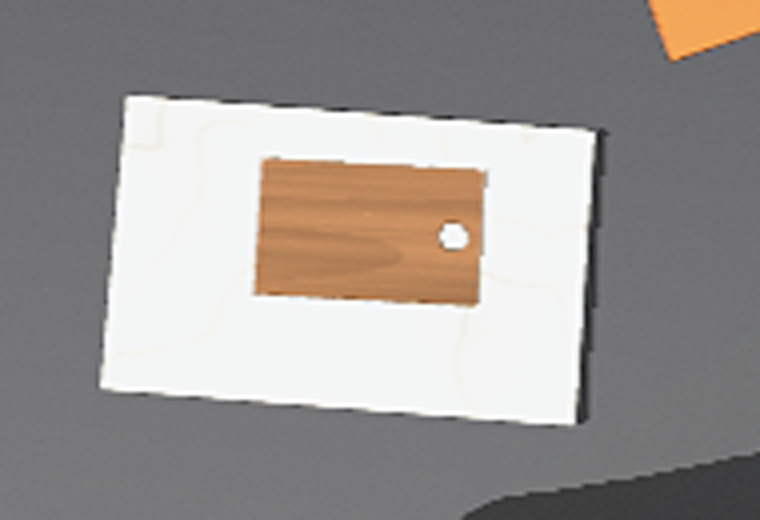

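The crop confirms it: the smaller brown board lies on the slab, hole end to the right, at crop (454,236). The slab measures 382×240 mm, which matches the given size. I'll cache the calibration and finish the measurements.

```bash
python3 - <<'E'
s=open('h.py').read()
s=s.replace("""    c=imaging.get_calibration(name); return c,np.array(c['R']),np.array(c['t'])""","""    if name not in CAL:
        c=imaging.get_calibration(name); CAL[name]=(c,np.array(c['R']),np.array(c['t']))
    return CAL[name]""").replace("def P(name)","CAL={}\ndef P(name)",1)
s+='''
def report(tag):
    """pose of slab and board, from long edges; board in slab frame"""
    im,d,w,b=measure(tag)
    out={}
    for nm,m,z in(('slab',w|b,.03),('board',b,.038)):
        r,bx=rect('top',m,z)
        # long axis direction pointing -y
        e=[bx[(i+1)%4]-bx[i] for i in range(2)]; L=max(e,key=np.linalg.norm); L=L/np.linalg.norm(L)
        if L[1]>0: L=-L
        out[nm]=(np.array(r[0]),L,sorted(r[1]))
        print(nm,'c',np.round(r[0],1),'size',np.round(r[1],1),'yaw(of -y dir from world -y) deg',round(np.degrees(np.arctan2(L[0],-L[1])),2))
    return im,d,w,b,out
'''
open('h.py','w').write(s)
E
python3 - <<'E'
from h import *
im,d,w,b,out=report('c2')
for m in (w,b):
    vs,us=np.nonzero(m); k=d[vs,us]>0
    print(np.median([unproj('top',u,v,d[v,u])[2] for u,v in zip(us[k],vs[k])]))
for q in('lunch_box','mug','tawa','jar'):
    for o in imaging.look_for(q,'top')[:1]:
        e=o['extent']; print(q,o, plane('top',(e[0]+e[2])/2,(e[1]+e[3])/2,.05))
E
```

```text
slab c [507.6  43.1] size [381.8 239.6] yaw(of -y dir from world -y) deg -3.51
board c [529.2  27.2] size [176.9 109.3] yaw(of -y dir from world -y) deg -2.11
0.030111368468312645
0.03802967350149615
lunch_box {'extent': [439.3, 134.7, 484.7, 178.9], 'score': 0.83} [ 0.63358404 -0.4196763   0.05      ]
mug {'extent': [439.0, 202.1, 477.7, 237.6], 'score': 0.8} [ 0.43176114 -0.40553325  0.05      ]
tawa {'extent': [93.1, 171.8, 220.0, 240.9], 'score': 0.66} [0.45921066 0.5513513  0.05      ]
```

```bash
cat >> h.py <<'E'
def edges(img,cx,L,half,z,name='top',thr=None,sides=None,rng=0.012,outs=None):
    """subpixel side points: img 2D float; c centre(m), L unit -y axis, half=(hx,hy). returns per side fitted offset+angle in frame"""
    L=np.array(L); X=np.array([-L[1],L[0]])  # X = +x axis
    res={}
    for s,(n,t,hn,ht) in {'-y':(L,X,half[1],half[0]),'+y':(-L,X,half[1],half[0]),'+x':(X,L,half[0],half[1]),'-x':(-X,L,half[0],half[1])}.items():
        pts=[]
        for a in np.linspace(-.85,.85,60)*ht:
            o=np.linspace(-rng,rng,61)
            uv=np.array([proj(name,[*(cx+n*(hn+k)+t*a),z]) for k in o]).astype(np.float32)
            v=cv2.remap(img.astype(np.float32),uv[:,0].reshape(1,-1),uv[:,1].reshape(1,-1),cv2.INTER_LINEAR)[0]
            lo,hi=np.median(v[:10]),np.median(v[-10:])
            if abs(lo-hi)<25: continue
            m=(lo+hi)/2; sgn=(v-m)*(lo-hi)
            i=np.nonzero((sgn[:-1]>0)&(sgn[1:]<=0))[0]
            if len(i)!=1: continue
            i=i[0]; f=sgn[i]/(sgn[i]-sgn[i+1]); pts.append((a,hn+o[i]+f*(o[1]-o[0])))
        if len(pts)<10: res[s]=None; continue
        p=np.array(pts)
        for _ in range(3):
            k=np.polyfit(p[:,0],p[:,1],1); r=p[:,1]-np.polyval(k,p[:,0]); p=p[np.abs(r)<max(2.5*r.std(),3e-4)]
        q=k[1]*n; res[s]=(len(p),k[1]*1000,np.degrees(np.arctan(k[0])),r.std()*1000)
    return res
E
python3 - <<'E'
from h import *
im,d,w,b,out=report('c3')
hsv=cv2.cvtColor(im,cv2.COLOR_RGB2HSV)
c,L,_=out['slab'];print(edges(hsv[:,:,2],c/1000,L,(.12,.19),.03))
c,L,_=out['board'];print(edges(hsv[:,:,1],c/1000,L,(.055,.09),.038))
im2,d2=imaging.camera('scene'); h2=cv2.cvtColor(im2,cv2.COLOR_RGB2HSV)
c,L,_=out['slab'];print('scene',edges(h2[:,:,2],c/1000,L,(.12,.19),.03,'scene'))
c,L,_=out['board'];print(edges(h2[:,:,1],c/1000,L,(.055,.09),.038,'scene'))
E
```

```text
slab c [507.6  43.1] size [381.8 239.6] yaw(of -y dir from world -y) deg -3.51
board c [529.2  27.2] size [176.9 109.3] yaw(of -y dir from world -y) deg -2.15
{'-y': (60, np.float64(190.20986634640698), np.float64(-0.010693150211313575), np.float64(0.43078630745405144)), '+y': (60, np.float64(190.45992861953872), np.float64(-0.006597755062462718), np.float64(0.5370109799086106)), '+x': (60, np.float64(119.41486479585055), np.float64(-0.015330723122866605), np.float64(0.7579501215735502)), '-x': (60, np.float64(119.53466054444314), np.float64(0.04591136713396805), np.float64(0.6133234262321388))}
{'-y': (53, np.float64(89.52773831058047), np.float64(0.1385281976192148), np.float64(0.36124635587968557)), '+y': (60, np.float64(89.26968664666636), np.float64(-0.014489302281836425), np.float64(0.32982070306582406)), '+x': (60, np.float64(55.01641755981993), np.float64(-0.08653222598550292), np.float64(0.49754374065281787)), '-x': (60, np.float64(55.22979164900878), np.float64(-0.022830502865866728), np.float64(0.4663014174380018))}
scene {'-y': (55, np.float64(192.30216445530175), np.float64(-0.08676302217985536), np.float64(0.14065858420361715)), '+y': (58, np.float64(189.83501959251353), np.float64(-0.04009977423268898), np.float64(0.10782092196242173)), '+x': (59, np.float64(122.91822444867422), np.float64(-0.04777997365660901), np.float64(0.14925679930024893)), '-x': (60, np.float64(118.48746808647797), np.float64(-0.04072422803874723), np.float64(0.22068562643406872))}
{'-y': (52, np.float64(91.82970149189933), np.float64(0.09276984677583544), np.float64(0.5403870921678944)), '+y': (60, np.float64(87.90157031406959), np.float64(-0.10580562454276894), np.float64(0.16963226504647216)), '+x': (60, np.float64(58.629716617477044), np.float64(-0.0013625840859340036), np.float64(0.33334257700941106)), '-x': (60, np.float64(50.883307163856614), np.float64(0.07061315504913898), np.float64(0.15036263085363166))}
```

```bash
python3 -m handwheel '6 3 0 0 0 -10;12 6 0 0 0 -20;18 9 0 0 0 -30;21 5 0 0 0 -40;25 0 0 0 0 -50;30 -5 0 0 0 -60;34 -11 0 0 0 -68;39 -17 0 0 0 -72' 6
```

```text
time: 1.6
eef_pos: [0.4769, -0.3736, 0.2314]
orientation: [0.728, 0.685, 0.0, 0.0]
force: [1.2, 0.5, 0.5]
finger_gap: 0.702
```

```bash
python3 -m handwheel '6 0 0 0 0 0;12 1 0 0 0 0;18 1 0 0 0 0;24 1.5 0 0 0 0;30 2 0 0 0 0;36 2.5 0 0 0 0;42 2.6 0 0 0 0;48 2.6 0 0 0 0'; python3 -m handwheel '4 0 2 0 0 0;4 0 5 0 0 0;4 0 8 0 0 0;4 0 11 0 0 0;4 0 13 0 0 0;4 0 14 0 0 0;4 0 14 0 0 0;4 0 14 0 0 0'
python3 - <<'E'
from h import *
s=readout.observe();print(s['eef_pos'],s['orientation'],s['force'],s['finger_gap'])
E
```

```text
time: 2.6
eef_pos: [0.5324, 0.1058, 0.2317]
orientation: [0.728, 0.685, 0.0, 0.001]
force: [0.8, -0.4, 0.8]
finger_gap: 0.7
time: 3.6
eef_pos: [0.5358, 0.1457, 0.0925]
orientation: [0.728, 0.685, 0.001, 0.001]
force: [-0.6, 0.5, 0.2]
finger_gap: 0.701
[0.53579097 0.14574031 0.09252861] [0.72835877 0.68519407 0.00114005 0.001132  ] [-0.60780437  0.45878614  0.22760755] 0.7005995230552868
```

```bash
python3 -m handwheel '0.7 0 1 0 0 0;0.7 0 2.5 0 0 0;0.7 0 4 0 0 0;0.7 0 4.9 0 0 0;0.7 0 5.2 0 0 0;0.7 0 5.4 0 0 0;0.7 0 5.5 0 0 0;0.7 0 5.5 0 0 0'
python3 - <<'E'
from h import *
im,d=imaging.camera('scene'); cv2.imwrite('pics/s1.png',cv2.resize(im[140:290,200:420][:,:,::-1],None,fx=3.5,fy=3.5,interpolation=cv2.INTER_CUBIC))
im,d=imaging.camera('top'); cv2.imwrite('pics/t1.png',im[:,:,::-1])
E
```

```text
time: 4.6
eef_pos: [0.5366, 0.1528, 0.0378]
orientation: [0.728, 0.685, 0.001, 0.001]
force: [-0.0, 0.1, 0.2]
finger_gap: 0.699
```

View pics/s1.png

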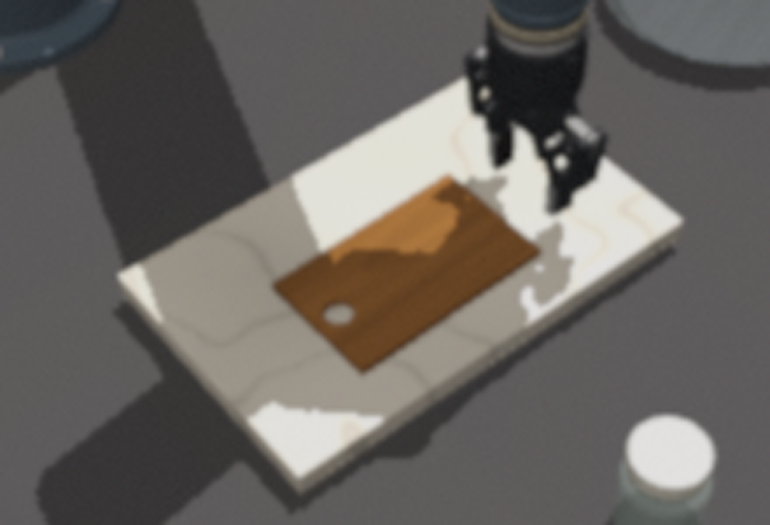

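View pics/t1.png

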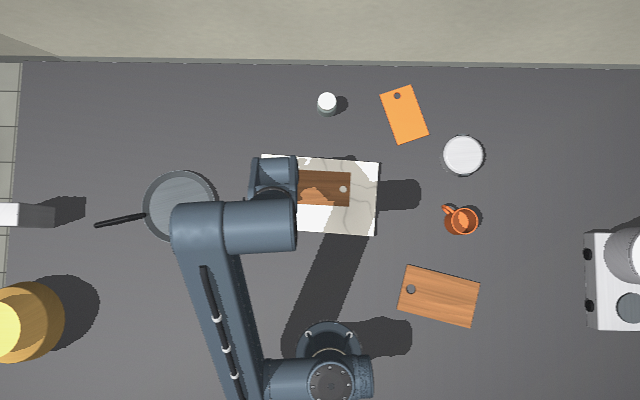

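Both fingertips, at crop (500,165) and (555,208), stand just behind the board's rear end. The larger look-alike now shows fully at (440,295). Next I'll lower gently until the tips touch the slab.

```bash
python3 -m handwheel '0 0 0.2 0 0 0;0 0 0.3 0 0 0;0 0 0.4 0 0 0;0 0 0.4 0 0 0;0 0 0.5 0 0 0;0 0 0.5 0 0 0;0 0 0.6 0 0 0;0 0 0.6 0 0 0'
```

```text
time: 5.7
eef_pos: [0.5365, 0.1528, 0.0318]
orientation: [0.728, 0.685, 0.001, 0.001]
force: [-0.1, -0.7, -0.4]
finger_gap: 0.706
```

```bash
python3 -m handwheel '0 0 0.1 0 0 0;0 0 0.1 0 0 0;0 0 0.2 0 0 0;0 0 0.2 0 0 0;0 0 0.2 0 0 0;0 0 0.3 0 0 0;0 0 0.3 0 0 0;0 0 0.3 0 0 0'
```

```text
time: 6.7
eef_pos: [0.5366, 0.1528, 0.0288]
orientation: [0.728, 0.685, 0.001, 0.001]
force: [0.1, -0.1, 0.1]
finger_gap: 0.703
```

```bash
python3 -m handwheel '0 0 0.1 0 0 0;0 0 0.1 0 0 0;0 0 0.1 0 0 0;0 0 0.2 0 0 0;0 0 0.2 0 0 0;0 0 0.2 0 0 0;0 0 0.2 0 0 0;0 0 0.2 0 0 0'
```

```text
time: 7.7
eef_pos: [0.5366, 0.1528, 0.0268]
orientation: [0.728, 0.685, 0.001, 0.001]
force: [-0.0, 0.2, -0.1]
finger_gap: 0.701
```

```bash
python3 -m handwheel '0 0 0.1 0 0 0;0 0 0.1 0 0 0;0 0 0.1 0 0 0;0 0 0.2 0 0 0;0 0 0.2 0 0 0;0 0 0.2 0 0 0;0 0 0.2 0 0 0;0 0 0.2 0 0 0'
```

```text
time: 8.7
eef_pos: [0.5367, 0.1527, 0.0251]
orientation: [0.728, 0.685, 0.001, 0.001]
force: [0.1, 0.6, 5.3]
finger_gap: 0.707
```

Contact came at TCP z = 0.025 m with 5 N. I'll raise 2 mm and start the push along the slab's -y (tool -x).

```bash
python3 -m handwheel '0 0 -0.2 0 0 0;-1 0 -0.2 0 0 0;-1.8 0 -0.2 0 0 0;-2.4 0 -0.2 0 0 0;-3 0 -0.2 0 0 0;-3.6 0 -0.2 0 0 0;-4.2 0 -0.2 0 0 0;-4.8 0 -0.2 0 0 0'
python3 - <<'E'
from h import *
im,d=imaging.camera('scene'); cv2.imwrite('pics/s2.png',cv2.resize(im[140:290,200:420][:,:,::-1],None,fx=3.5,fy=3.5,interpolation=cv2.INTER_CUBIC))
im,d=imaging.camera('top'); cv2.imwrite('pics/t2.png',im[:,:,::-1]); np.save('t2.npy',im)
E
```

```text
time: 9.7
eef_pos: [0.5336, 0.1045, 0.027]
orientation: [0.728, 0.685, 0.001, 0.001]
force: [0.2, 0.7, -1.5]
finger_gap: 0.699
```

View pics/s2.png

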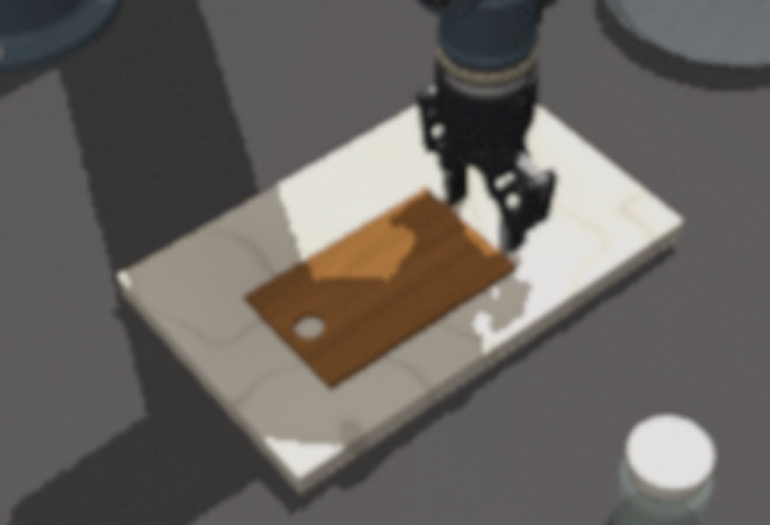

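View pics/t2.png

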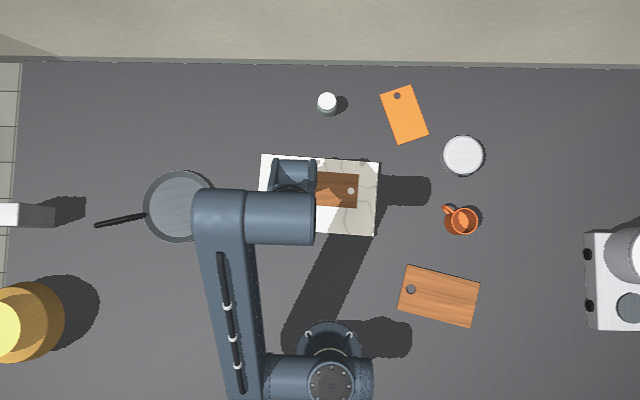

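The fingers touch the rear end and the board has moved: its nose went from about px 351 to 359 in the top view. I'll measure the nose in the slab frame.

```bash
cat >> h.py <<'E'
SC=np.array([.5076,.0431]); a=np.radians(-3.51); SL=np.array([np.sin(a),-np.cos(a)]); SX=np.array([-SL[1],SL[0]])
def nose(im,est,lat=.0225,name='top',ch=1,rng=.012,z=.038):
    """overhang (mm) of nose beyond slab edge and its angle to the edge, est = expected nose distance from slab centre (m)"""
    hsv=cv2.cvtColor(im,cv2.COLOR_RGB2HSV)
    r=edges(hsv[:,:,ch],SC+SL*(est-.09)+SX*lat,SL,(.055,.09),z,name,rng=rng)
    for k,v in r.items(): print(name,k,None if v is None else np.round(v,2))
    if r['-y']: print('overhang',round((est-.19-.09)*1000+r['-y'][1],1),'angle',round(r['-y'][2],2))
E
python3 - <<'E'
from h import *
im=np.load('t2.npy'); nose(im,.130)
print((np.array([.5292,.0272])-SC)@SL+.0895, (np.array([.5292,.0272])-SC)@SX)
E
```

```text
top -y [55.   88.57 -0.22  0.5 ]
top +y None
top +x [48.   52.9  -0.06  0.33]
top -x [46.   57.09  0.16  0.44]
overhang -61.4 angle -0.22
0.1040477623256148 0.02253292283121345
```

```bash
python3 -m handwheel '-0.8 0 0 0 0 0;-1.8 0 0 0 0 0;-3 0 0 0 0 0;-4.2 0 0 0 0 0;-5.4 0 0 0 0 0;-6.5 0 0 0 0 0;-7.2 0 0 0 0 0;-7.5 0 0 0 0 0'
python3 - <<'E'
from h import *
im,d=imaging.camera('top'); nose(im,.204); np.save('t3.npy',im)
cv2.imwrite('pics/t3.png',cv2.resize(im[130:260,230:420][:,:,::-1],None,fx=4,fy=4,interpolation=cv2.INTER_CUBIC))
im,d=imaging.camera('scene'); nose(im,.204,name='scene')
E
```

```text
time: 10.8
eef_pos: [0.5291, 0.0288, 0.0271]
orientation: [0.729, 0.685, 0.001, 0.001]
force: [0.4, 1.6, 0.3]
finger_gap: 0.702
top -y [57.   91.2   0.16  0.34]
top +y None
top +x [41.   52.57  0.11  0.31]
top -x [33.   57.1   0.35  0.34]
overhang 15.2 angle 0.16
scene -y [5.400e+01 9.399e+01 7.000e-02 5.700e-01]
scene +y [56.   87.03  1.61  0.78]
scene +x [ 6.000e+01  5.673e+01 -5.000e-02  2.200e-01]
scene -x [59.   52.99  0.2   0.26]
overhang 18.0 angle 0.07
```

View pics/t3.png

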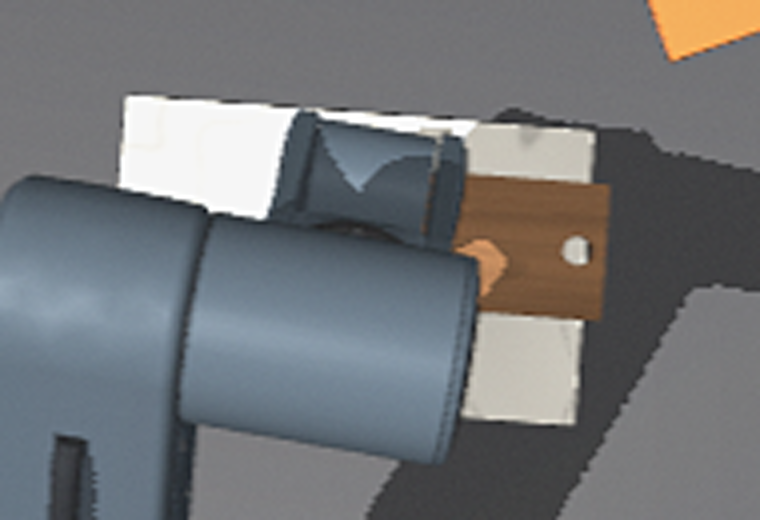

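The nose end, at crop x ≈ 605, is now about 15 mm past the edge and square. Top gives 15.0, scene (bias removed) 15.7, and the kinematics agree. I'll push 3.4 cm more, slowing to a stop, then back off.

```bash
python3 -m handwheel '-0.6 0 0 0 0 0;-1.3 0 0 0 0 0;-2 0 0 0 0 0;-2.6 0 0 0 0 0;-3 0 0 0 0 0;-3.3 0 0 0 0 0;-3.4 0 0 0 0 0;-3.4 0 0 0 0 0'
python3 - <<'E'
from h import *
im,d=imaging.camera('top'); nose(im,.239); np.save('t4.npy',im)
hsv=cv2.cvtColor(im,cv2.COLOR_RGB2HSV); print(edges(hsv[:,:,2],SC,SL,(.12,.19),.03)['-y'])
im,d=imaging.camera('scene'); nose(im,.239,name='scene')
E
```

```text
time: 11.9
eef_pos: [0.5271, -0.0052, 0.0271]
orientation: [0.728, 0.685, 0.001, 0.002]
force: [0.8, -0.6, 0.1]
finger_gap: 0.705
top -y [60.   90.38 -0.    0.32]
top +y None
top +x [37.   52.47  0.88  0.45]
top -x [28.   56.57  1.19  0.36]
overhang 49.4 angle -0.0
(28, np.float64(190.1400615670126), np.float64(-0.01894216745126499), np.float64(0.548536238367973))
scene -y [6.000e+01 9.244e+01 2.000e-02 3.000e-01]
scene +y [58.   88.42  1.05  0.99]
scene +x [60.   57.26  0.85  0.73]
scene -x [60.   53.62  1.24  0.92]
overhang 51.4 angle 0.02
```

```bash
python3 -m handwheel '-0.05 0 0 0 0 0;-0.05 0 0 0 0 0;-0.05 0 0 0 0 0;0.5 0 0 0 0 0;1.5 0 0 0 0 0;2.5 0 -1 0 0 0;3 0 -4 0 0 0;4 0 -9 0 0 0'; python3 -m handwheel '5 0 -3 0 0 0;10 0 -6 0 0 0;15 0 -6 0 0 0;20 0 -6 0 0 0;25 0 -6 0 0 0;28 0 -6 0 0 0;30 0 -6 0 0 0;30 0 -6 0 0 0'
python3 - <<'E'
from h import *
im,d=imaging.camera('top'); nose(im,.24); cv2.imwrite('pics/t5.png',im[:,:,::-1])
hsv=cv2.cvtColor(im,cv2.COLOR_RGB2HSV); print(edges(hsv[:,:,2],SC,SL,(.12,.19),.03))
roi=np.zeros(im.shape[:2],bool); roi[160:230,300:410]=1
b=roi&(hsv[:,:,1]>90)&(hsv[:,:,0]<25)&(hsv[:,:,2]>60); print(rect('top',b,.038)[0])
vs,us=np.nonzero(b); k=d[vs,us]>0; Z=np.array([unproj('top',u,v,d[v,u]) for u,v in zip(us[k],vs[k])]); m=(np.abs(Z[:,2]-.038)<.01)
print('plane',np.linalg.lstsq(np.c_[Z[m,:2],np.ones(m.sum())],Z[m,2],rcond=None)[0],np.median(Z[m,2]))
im,d=imaging.camera('scene'); nose(im,.24,name='scene'); cv2.imwrite('pics/s5.png',im[:,:,::-1])
E
```

```text
time: 13.0
eef_pos: [0.528, 0.0357, 0.1173]
orientation: [0.728, 0.685, 0.0, 0.0]
force: [0.5, -0.6, -0.4]
finger_gap: 0.701
time: 14.0
eef_pos: [0.5459, 0.3364, 0.1774]
orientation: [0.728, 0.686, 0.0, 0.0]
force: [0.1, 0.1, -0.2]
finger_gap: 0.702
top -y [ 6.000e+01  9.073e+01 -1.000e-02  5.300e-01]
top +y [59.   90.2   0.13  0.38]
top +x [60.   53.29  0.3   0.55]
top -x [60.   57.26  0.19  0.37]
overhang 50.7 angle -0.01
{'-y': (28, np.float64(190.13963957718596), np.float64(-0.01285186707429903), np.float64(0.5723402379527328)), '+y': (60, np.float64(189.93208977319298), np.float64(-0.41365854593389767), np.float64(0.7557519888354104)), '+x': (60, np.float64(119.45878031204532), np.float64(-0.03279735329684372), np.float64(0.6552719544223571)), '-x': (59, np.float64(119.52062509694423), np.float64(0.0014033476997948801), np.float64(0.5555337387781895))}
((518.9637451171875, -108.23255920410156), (180.05709838867188, 110.2054443359375), 86.38911437988281)
plane [-0.00063166  0.0047287   0.03888214] 0.038032003594332287
scene -y [60.   92.02 -0.68  0.35]
scene +y [55.   89.25  0.13  0.2 ]
scene +x [60.   57.39  1.02  0.85]
scene -x [60.   53.91  1.12  0.87]
overhang 52.0 angle -0.68
```

View pics/t5.png

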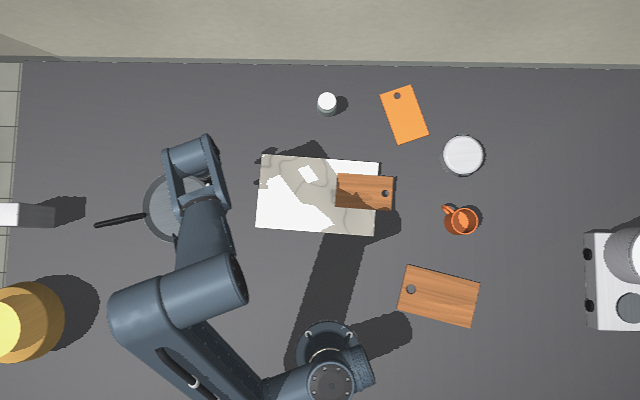

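View pics/s5.png

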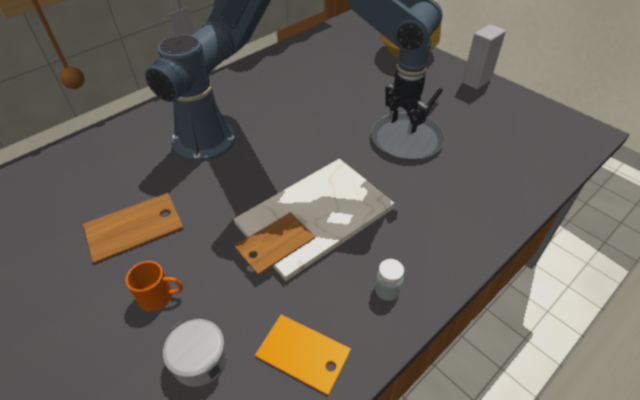

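Clear view: the board's nose is at px 395 in the top view, past the slab edge, with about 50 mm of overhang. It is square and flat at z = 38 mm. The gripper hangs clear, and the bystanders stand where they did. I'm handing it in.

```bash
python3 -c "
from station import robot
print(robot.job_done())"
```

```text
the job is handed in; nothing more can be done
None
```

The board now sticks out about 50 mm over the slab's short edge on the robot's right, hole end first, with the rest flat on the slab. I pushed its rear end with both fingertips about 60 mm apart, along the slab's -y, then backed the arm off. The job was handed in at about 14 s on the robot's clock.

**Overhang:** the top camera gave 50.1 to 50.7 mm. The scene camera gave 52.0 mm raw, or about 49.7 mm once its slab-edge offset of about 2.3 mm is taken off.

**Squareness:** in the top view the nose end is within 0.01° of square to the slab edge, and the other three sides read 0.1 to 0.3°. The scene camera disagreed: its last fit gave -0.68° at the nose and about 1° on the sides. I put that down to the changing background and shadow past the slab edge, because its nose reading just before the final 0.5 mm push was 0.02°.

**Flatness:** the board's top sits at 38.0 mm, as it should. Its tilt is about 0.3°, within the noise of the reading.

**Bystanders:** the mug, lunch box, jar and tawa look unmoved in the pictures, though I did not measure their positions afterwards. The gripper was left hanging at z ≈ 0.18 m, above the tawa and clear of it.

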